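# Click the watering wheel round to its pin

## Task

The plant-watering reminder on the table has a flat white thumbwheel with seven lobes. Flick the wheel's edge clockwise (seen from above) with a fingertip, click by click, until the lobe with the raised dark ridge points at the upright pin, clicked into place, and stop there without running on past it. Only touch the wheel, gently and without pinching it; lift nothing, and leave everything else on the table where it is.

Things in the scene. Friction and masses are not known exactly. Their poses are not given: they have to be found in the camera images.
- dial: Watering reminder: brown wooden base block, screwed to the table, 140 x 144 x 30 mm high, with a white thumbwheel on top. Origin on its underside, on the wheel's axis; the block reaches 48 mm to -x, 92 mm to +x and 72 mm to each side along y. z up. Its +x end, where the pin stands, points away from the robot, within about 0.5 rad. At the near (-x) end the lobes overhang the block by up to 18 mm.
- axle (a point): Centre of the wheel's top face, on its vertical axis, 54 mm above the table; part of the base, axes as dial. Wheel: hub 64 mm across with seven equally spaced straight radial lobes, 8 mm wide, reaching 66 mm from the axis; hub and lobes fill heights 36 to 54 mm. Between neighbouring lobe ends are gaps of about 48 mm that a fingertip enters from above or outside.
- pin_top (a point): Top of the upright dark steel pin, 12 mm across, 78 mm from the wheel's axis, top 68 mm above the table, in one of three holes of the base: along its +x, or 0.898 rad to the left or right of that; low plugs (2 mm) close the other two. At each click lobes are in line with all three holes, and the two lobes nearest the -x direction rest 0.449 rad to either side of it.
- ridge_end (a point): Point on the wheel: outer end of the dark ridge, 64 mm from the axis, at the ridge's top (64 mm above the table). The ridge, 6 mm wide, 10 mm high, 48 mm long (16 to 64 mm from the axis), lies along the top of one of the seven lobes. This point's x axis points outward along that lobe.
- wheel (a joint): Wheel angle, rad; grows clockwise from above; 0 = ridge along the base's +x. One click is 0.898. It starts at -2.693; the pin is at -0.898 (left hole, seen from the robot), 0 (middle) or 0.898 (right): 2, 3 or 4 clicks. A ratchet blocks turning back. Pushing takes 1 to 3 N at the lobe ends. Let go before about 0.72 rad it springs back; beyond it snaps on to the click; pushed a little past, it springs back to it.
- tumbler: Bystander: stubby glass tumbler, 76 mm across, 78 mm high, origin at its underside.
- opener: Bystander: flat chrome bottle opener, 130 mm long, 38 mm wide, 6 mm high, origin at its underside, near the middle.
- tray: Bystander: lime silicone tray 130 x 180 x 22 mm, origin at the centre of its underside.
- tub: Bystander: closed white plastic tub, 118 mm across, 82 mm high, origin at its underside.
- potplant: Bystander: terracotta pot with a succulent, 96 mm across, 128 mm high, origin at its underside.
- feed: Bystander: plant-food bottle, 52 mm across, 100 mm high, origin at its underside.
Things that resemble listed ones, but are neither listed nor needed, are in the scene too. Leave any pink, turquoise or yellow look-alike of the dial alone.

How it is judged:
At the end, for the whole second after the job is handed in: The wheel rests clicked in with its ridge lobe at the pin (ridge end within 20 mm of the pin's axis seen from above; 14 mm when exactly in line; that is within about 0.2 rad), every bystander is within 20 mm of where it was, and the robot is clear of it all (horizontal distance between ridge_end and pin_top below 0.02 m and velocity of joint wheel between -0.5 and 0.5 rad/s and distance of each of tumbler, opener, tray, tub, potplant, feed from where it was at the start of the episode below 0.02 m); the robot touches nothing.
It fails at once if the wheel was turned more than half a click past the pin ((y of pin_top in the frame of dial above 0.03 m and value of joint wheel above -0.4476 rad) or (y of pin_top in the frame of dial above -0.03 m and value of joint wheel above 0.45 rad) or value of joint wheel above 1.3476 rad).
It fails at once if the wheel or its base was pinched or pressed hard by the fingers (over 32 N) (contact force between the fingers and dial above 32 N).
It fails at once if a bystander was lifted, carried or moved by more than 20 mm (distance of any of tumbler, opener, tray, tub, potplant, feed from where it was at the start of the episode above 0.02 m).
It also fails if it takes over 72 s, if anything falls off the work surface, if the arm or the gripper's body presses on something with over 40 N, if the wrist force passes 120 N, or if a joint passes its speed limit or range.

## Robot

A 7-joint arm with a two-finger parallel gripper is mounted at the origin on the work surface. World frame = base frame: x ahead of the robot, y to its left, z up, the work surface at z = 0. Lengths are in m, angles in rad, forces in N, time in s.
With the tool pointing down it reaches from about 0.35 to 0.9 m from the base axis. Payload 8.1 kg.
Tool frame: the origin (TCP) lies where the fingers leave the gripper's body, on its centre line; the fingertips stand 66 mm ahead of it and the grasp point (between the pads) lies 47 mm ahead of it (arm.tip_reach is the distance from the TCP to the fingertips, in m); z points along the fingers, y is the direction in which the jaws open and shut (so a half turn about z gives the same grasp; the last joint's range is limited). The gripper opens to 92 mm and grips with 3 to 60 N. Pads are 19 mm wide; open, the fingers measure 130 mm over their backs; the gripper's body (75 mm by 190 mm) begins 47 mm behind the grasp point.
Start: joints at [-1.445, 0.434, 0.025, 1.573, -0.012, 1.134, -0.075], TCP at [0.142, 0.609, 0.292] pointing down, gripper open.
Joint ranges: [-2.62, 2.62], [-0.44, 2.09], [-1.27, 1.32], [0.08, 2.57], [-1.32, 4.46], [0.12, 2], [-2.74, 2.74]. Speed limits (rad/s): [2.22, 2.22, 3.01, 3.01, 3.14, 3.14, 3.14].

## Interface

Orientations are given as a rotation vector (axis times angle).
In Python, from cell import arm gives the robot as it stands.
- The arm moves only by the tool carry_out, never from a script. Its argument "plan" is a list of rows, each a list of 5 numbers: the shift along the world's x, y, z in cm, then the turn about the world's z in rad, then the finger opening in cm, from 0 to 9.18. In form: [[tx, ty, tz, spin, fingers], ...]. A call has 1 to 20 rows; each row is the pose to reach, as a shift and turn from the pose measured when the call began; what a row does not reach only later rows make up. A row lasts 1/10 s, in which the tool goes at most 50 mm and 8.59 degrees, less where a joint would pass 70% of its speed; a pose out of reach is approached as far as the arm can. A call with a gripper value outside its range is refused whole. The fingers move at their own pace and stop on an object; "squeeze" is the grip in N (left out, the last holds). Time passes only in rows, so rows that repeat a pose let the fingers close. It gives the time, the measured TCP pose, the force and the opening at its end, in the units of the state.
- arm.observe(): the state, without advancing time (a new reading comes with each control period).
- arm.get_image(name): name is "scene" or "top" or "wrist"; returns (picture, depth): 480x640x3 uint8, red, green, blue; 480x640 float32, m along the optical axis (not along the pixel's ray), 0 where there is no reading.
- arm.get_calibration(name): a dict with "intrinsics" (3x3 intrinsics, pixels), "rvec" (rotation vector, rad) and "tvec" (3), from world to camera coordinates, as OpenCV has them; the wrist camera has in their place "tool_from_camera" (4x4, takes a point from camera to tool coordinates, whose origin is the TCP and whose axes are the flange's). Camera axes: x right, y down, z forward; pixel columns grow to the right and rows downward; lengths in m; the calibration is good to about 2 mm. A picture is of the moment at which its call begins: read the wrist's pose just before it. get_calibration takes no time and is no camera call.
- arm.sign_off(): hands the job in, once; it reports no verdict.
The state is a dict: "clock": time; "joints": joint angles; "dq": joint speeds; "joint_efforts": joint torques, N m; "position": TCP position; "ee_rot": TCP orientation; "force": force on the tool from outside, world axes, zero at the start; "ft_torque": the same for the moment, N m; "width": opening from 0.0 (shut) to 1.0 (fully open).
Only numpy, scipy, OpenCV 4.12 (cv2) and the standard library are available. Lean on these libraries where they do the work, as an engineer would, in place of code of your own. Each camera call takes 0.05 s, during which the arm holds its last target. There are 200 camera calls.

## Working session

There is one attempt and no reset: what is moved stays moved. The work goes in short steps, Python scripts to look and compute and a tool call to move; the robot and the scene stay as the last step left them, time stands still between calls to the robot, and variables do not carry over. Pictures are saved under pics/ and viewed, about 8 in all and at most 12, crops included, and the job is handed in when it is done.

Besides the shell and the picture viewer there is one more tool, called after "Emit:" by a JSON object that holds its "fn" and its "kwargs", one argument or row to a line. carry_out: Moves the arm, as the interface text tells. Its arguments: {"type":"object","properties":{"plan":{"type":"array"},"squeeze":{"type":"number"}},"required":["plan"]}

```bash
mkdir -p pics
cat > h.py <<'E'
import numpy as np,cv2
from cell import arm
def cal(n):
    c=arm.get_calibration(n); R=cv2.Rodrigues(np.array(c["rvec"],float))[0]
    return np.array(c["intrinsics"]),R,np.array(c["tvec"],float).ravel()
def px2w(n,u,v,z):
    K,R,t=cal(n); d=R.T@np.linalg.solve(K,[u,v,1]); o=-R.T@t
    return o+d*(z-o[2])/d[2]
def w2px(n,p):
    K,R,t=cal(n); q=K@(R@np.array(p)+t); return q[:2]/q[2]
def cloud(n,depth):
    K,R,t=cal(n); v,u=np.mgrid[:480,:640]
    P=np.stack([(u-K[0,2])/K[0,0]*depth,(v-K[1,2])/K[1,1]*depth,depth],-1)
    return (P-t)@R
E
python3 - <<'E'
from h import *
o=arm.observe();print(o["position"],o["ee_rot"],o["clock"],o["width"])
for n in("top","scene"):
    im,d=arm.get_image(n);np.savez(f"{n}0.npz",im=im,d=d);cv2.imwrite(f"pics/{n}0.png",im[...,::-1])
    K,R,t=cal(n);print(n,-R.T@t)
E
```

```text
[0.14169811 0.60830504 0.29146398] [-3.58719830e-01 -3.12100098e+00  2.40740002e-03] 0.0 0.9971179483754776
top [ 0.41923266 -0.00254052  1.1665036 ]
scene [ 1.48843172 -0.05421591  0.81890266]
```

View pics/top0.png

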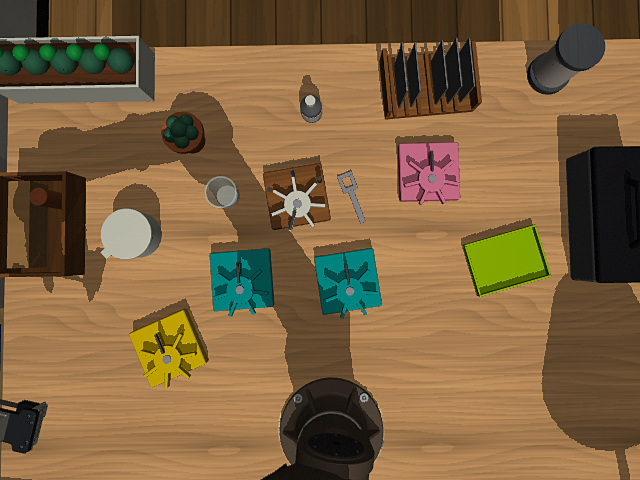

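View pics/scene0.png

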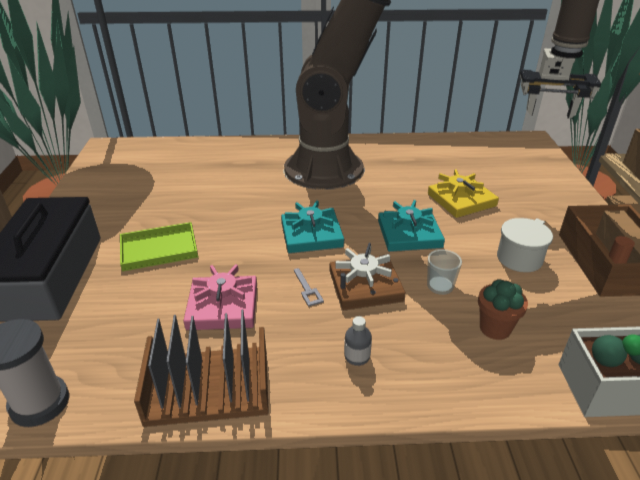

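The brown block with the white wheel, at top (297,203) and scene (365,268), fits the description. The turquoise ones at (240,283) and (348,283), the pink at (430,172) and the yellow at (167,352) are look-alikes. I'll confirm this in an enlarged crop and measure.

Run:
```python
from h import *
z=np.load("top0.npz");im,d=z["im"],z["d"]
s=np.load("scene0.npz")["im"]
a=cv2.resize(im[150:240,250:340],(400,400),interpolation=cv2.INTER_CUBIC)
b=cv2.resize(s[230:310,325:405],(400,400),interpolation=cv2.INTER_CUBIC)
cv2.imwrite("pics/crop1.png",np.hstack([a,b])[...,::-1])
P=cloud("top",d)
hsv=cv2.cvtColor(im,cv2.COLOR_RGB2HSV).astype(int)
roi=np.zeros((480,640),bool);roi[150:240,255:338]=1
# white wheel top
w=roi&(hsv[...,1]<70)&(hsv[...,2]>130)&(P[...,2]>.045)
v,u=np.nonzero(w);(c,r)=cv2.minEnclosingCircle(np.c_[u,v].astype(np.float32))
print("wheel px",c,r,w.sum(),"axis",px2w("top",*c,.054), "z med",np.median(P[w][:,2]))
# brown block top
br=roi&(P[...,2]>.015)
k=cv2.morphologyEx(br.astype(np.uint8),cv2.MORPH_OPEN,np.ones((3,3)))
cs=max(cv2.findContours(k,0,1)[0],key=cv2.contourArea)
bx=roi&(abs(P[...,2]-.03)<.004)
q=P[bx][:,:2].astype(np.float32);rc=cv2.minAreaRect(q*1000);print("block",rc,[x.round(0).tolist() for x in cv2.boxPoints(rc)])
for nm,m in(("high>.06",roi&(P[...,2]>.059)),):
    n,l,st,ce=cv2.connectedComponentsWithStats(m.astype(np.uint8))
    for i in range(1,n):
        if st[i,4]>3: print(nm,ce[i],st[i,4],P[l==i].mean(0),P[l==i][:,2].max())
# objects nearby
A=cloud("top",d);
for nm,uv in dict(tumbler=(222,193),opener=(352,195)).items(): print(nm,px2w("top",*uv,.04))
```

```text
wheel px (296.8671875, 203.703125) 27.521331787109375 762 axis [0.53996249 0.07287587 0.054     ] z med 0.05341351628824979
block ((562.2633056640625, 76.17436981201172), (139.7152862548828, 143.7576141357422), 8.920811653137207) [[482.0, 136.0], [504.0, -6.0], [642.0, 16.0], [620.0, 158.0]]
high>.06 [319. 178.] 21 [0.59786668 0.01965034 0.0665942 ] 0.07129709575140526
high>.06 [291.96296296 219.27777778] 54 [0.50274156 0.08412518 0.0634067 ] 0.06949755532210618
tumbler [0.57013011 0.2521862  0.04      ]
opener [ 0.56008025 -0.05776348  0.04      ]
```

View pics/crop1.png

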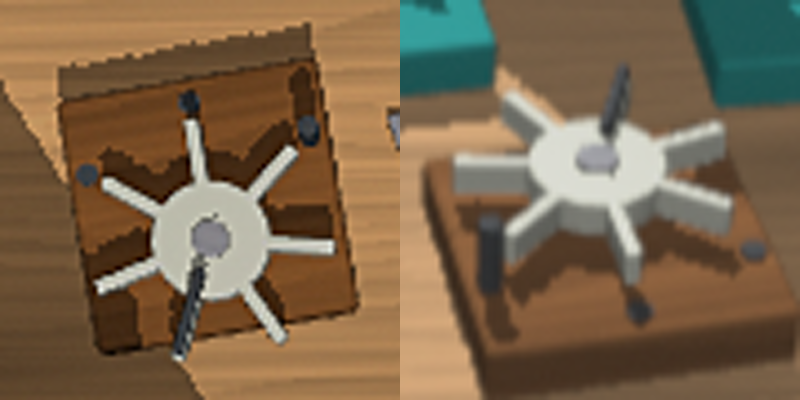

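The crop confirms the target: white wheel, ridge lobe pointing near-left, and the tall pin in the right hole, so 4 clicks. The base is turned by about 0.158 rad and the axis is at (0.540, 0.073). I'll move above the gap on the near-right with the fingers shut.

Emit:
{"fn": "carry_out", "kwargs": {
  "plan": [
    [36.8, -59, 0, -0.29, 0],
    [36.8, -59, 0, -0.29, 0],
    [36.8, -59, 0, -0.29, 0],
    [36.8, -59, 0, -0.29, 0],
    [36.8, -59, 0, -0.29, 0],
    [36.8, -59, 0, -0.29, 0],
    [36.8, -59, 0, -0.29, 0],
    [36.8, -59, 0, -0.29, 0],
    [36.8, -59, 0, -0.29, 0],
    [36.8, -59, 0, -0.29, 0],
    [36.8, -59, 0, -0.29, 0],
    [36.8, -59, 0, -0.29, 0],
    [36.8, -59, 0, -0.29, 0],
    [36.8, -59, 0, -0.29, 0],
    [36.8, -59, 0, -0.29, 0],
    [36.8, -59, 0, -0.29, 0],
    [36.8, -59, 0, -0.29, 0],
    [36.8, -59, -10, -0.29, 0],
    [36.8, -59, -13, -0.29, 0],
    [36.8, -59, -13, -0.29, 0]
  ],
  "squeeze": 5
}}

```text
clock: 2.1
position: [0.5077, 0.0202, 0.1588]
ee_rot: [-0.8, -3.035, 0.003]
force: [0.5, 1.1, 1.1]
width: 0.007
```

Run:
```python
from h import *
print(arm.observe()["joints"])
w,dw=arm.get_image("wrist");s,_=arm.get_image("scene")
b=cv2.resize(s[190:320,300:430],(320,480)[::1] and (400,480),interpolation=cv2.INTER_CUBIC)
cv2.imwrite("pics/p4.png",np.hstack([cv2.resize(w,(400,300)),np.zeros((300,1,3),np.uint8)+0,cv2.resize(b,(390,300))])[...,::-1])
```

```text
[-0.45757143  0.42846374  0.41484968  2.0307182  -0.25141225  0.73454706
  1.16757588]
```

View pics/p4.png

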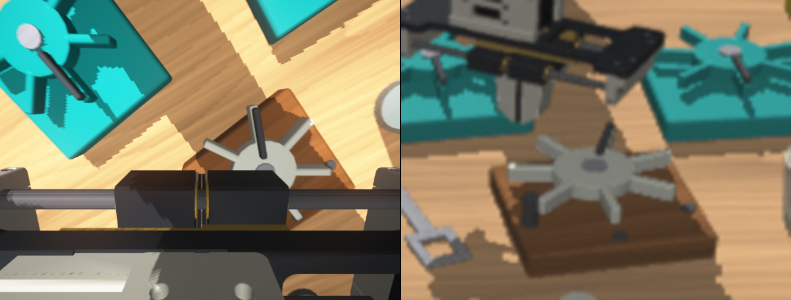

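Emit:
{"fn": "carry_out", "kwargs": {
  "plan": [
    [0, 0, -2, 0, 0],
    [0, 0, -4, 0, 0],
    [0, 0, -5.1, 0, 0],
    [0, 0, -5.1, 0, 0],
    [0, 0, -5.1, 0, 0]
  ]
}}

```text
clock: 2.7
position: [0.5073, 0.0202, 0.1084]
ee_rot: [-0.8, -3.032, 0.005]
force: [0.2, 0.0, 0.1]
width: 0.002
```

```bash
cat > arc.py <<'E'
import sys
from h import *
o=arm.observe();p=o["position"];A=np.array([.540,.0727]);r=.062
a=np.array(o["ee_rot"]);y=2*np.arctan2(a[1],a[0])-np.pi/2
print(p.round(4),"rel ang",np.arctan2(*(p[:2]-A)[::-1])+2*np.pi,"yaw err",(y-np.arctan2(*(p[:2]-A)[::-1])+1.57)%np.pi-1.57,"F",np.round(o["force"],1),o["clock"])
for f in map(float,sys.argv[1:]):
    q=A+r*np.array([np.cos(f),np.sin(f)])-p[:2]
    s=(f-y+np.pi/2)%np.pi-np.pi/2
    print(round(f,2),(100*q).round(2),round(s,2))
E
python3 arc.py 4.05 3.95 3.86 3.77 3.68 3.59 3.50 3.41 3.32 3.24 3.17
```

```text
[0.5073 0.0202 0.1084] rel ang 4.155669979141295 yaw err 0.04097126262872042 F [0.2 0.  0.1] 2.7
4.05 [-0.55  0.36] -0.15
3.95 [-1.02  0.76] -0.25
3.86 [-1.4   1.17] -0.34
3.77 [-1.75  1.6 ] -0.43
3.68 [-2.06  2.07] -0.52
3.59 [-2.32  2.56] -0.61
3.5 [-2.54  3.07] -0.7
3.41 [-2.71  3.6 ] -0.79
3.32 [-2.84  4.15] -0.88
3.24 [-2.9   4.64] -0.96
3.17 [-2.93  5.07] -1.03
```

Emit:
{"fn": "carry_out", "kwargs": {
  "plan": [
    [-0.55, 0.36, 0, -0.15, 0],
    [-1.0, 0.76, 0, -0.25, 0],
    [-1.4, 1.17, 0, -0.34, 0],
    [-1.75, 1.6, 0, -0.43, 0],
    [-2.05, 2.05, 0, -0.52, 0],
    [-2.3, 2.55, 0, -0.61, 0],
    [-2.55, 3.05, 0, -0.7, 0],
    [-2.7, 3.6, 0, -0.79, 0],
    [-2.7, 3.6, 0, -0.79, 0]
  ]
}}

```text
clock: 3.6
position: [0.4811, 0.0571, 0.1095]
ee_rot: [-1.905, -2.491, -0.002]
force: [0.6, -0.4, 0.5]
width: 0.009
```

```bash
python3 arc.py 3.32 3.24 3.17
```

```text
[0.4811 0.0571 0.1095] rel ang 3.4004161694811263 yaw err 0.00597324237827257 F [ 0.6 -0.4  0.5] 3.6
3.32 [-0.21  0.46] -0.09
3.24 [-0.28  0.95] -0.17
3.17 [-0.31  1.38] -0.24
```

Emit:
{"fn": "carry_out", "kwargs": {
  "plan": [
    [-0.2, 0.45, 0, -0.09, 0],
    [-0.28, 0.95, 0, -0.17, 0],
    [-0.3, 1.4, 0, -0.24, 0],
    [-0.3, 1.4, 0, -0.24, 0],
    [-0.3, 1.4, 0, -0.24, 0]
  ]
}}

```text
clock: 4.1
position: [0.4784, 0.0711, 0.11]
ee_rot: [-2.186, -2.249, -0.004]
force: [-0.0, -0.6, 0.9]
width: 0.007
```

```bash
python3 arc.py 4.18
python3 - <<'E'
from h import *
s,_=arm.get_image("scene");w,_=arm.get_image("top")
b=cv2.resize(s[200:320,310:430],(400,400),interpolation=cv2.INTER_CUBIC)
a=cv2.resize(w[150:240,250:340],(400,400),interpolation=cv2.INTER_CUBIC)
cv2.imwrite("pics/p5.png",np.hstack([a,b])[...,::-1])
E
```

```text
[0.4784 0.0711 0.11  ] rel ang 3.1680602239517572 yaw err 0.002179384690457198 F [-0.  -0.6  0.9] 4.1
4.18 [ 3.01 -5.18] 1.01
```

View pics/p5.png

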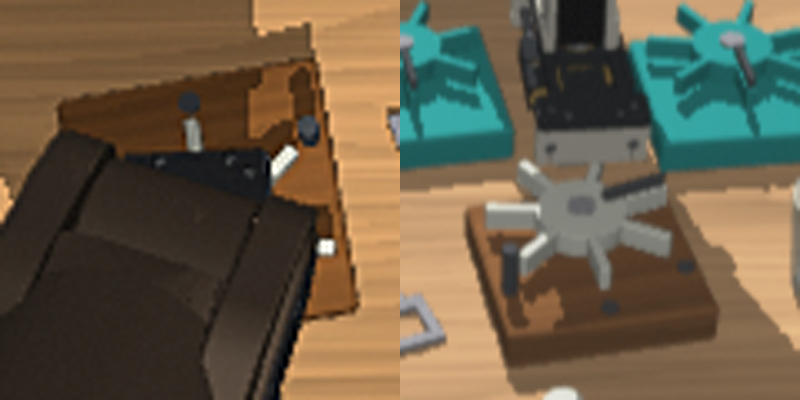

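The first click went through: the ridge has moved round to the left side and the lobes line up with the holes again. Now lift, return and lower behind the next lobe.

Emit:
{"fn": "carry_out", "kwargs": {
  "plan": [
    [0, 0, 2, 0, 0],
    [0, 0, 4, 0, 0],
    [0, 0, 4, 0, 0],
    [0.5, -1, 4, 0.2, 0],
    [1, -2, 4, 0.4, 0],
    [1.5, -3, 4, 0.6, 0],
    [2, -4, 4, 0.8, 0],
    [3, -5.2, 4, 1.01, 0],
    [3, -5.2, 4, 1.01, 0],
    [3, -5.2, 4, 1.01, 0],
    [3, -5.2, 4, 1.01, 0],
    [3, -5.2, 2, 1.01, 0],
    [3, -5.2, 0.5, 1.01, 0],
    [3, -5.2, -0.1, 1.01, 0],
    [3, -5.2, -0.1, 1.01, 0]
  ]
}}

```text
clock: 5.7
position: [0.5077, 0.0187, 0.1081]
ee_rot: [-0.829, -3.022, 0.002]
force: [-0.0, -0.2, -0.1]
width: 0.008
```

```bash
python3 arc.py 4.05 3.95 3.86 3.77 3.68 3.59 3.50 3.41 3.32 3.24 3.17
```

```text
[0.5077 0.0187 0.1081] rel ang 4.172690059131516 yaw err 0.0042741566077255655 F [-0.  -0.2 -0.1] 5.7
4.05 [-0.58  0.51] -0.13
3.95 [-1.05  0.91] -0.23
3.86 [-1.44  1.31] -0.32
3.77 [-1.78  1.75] -0.41
3.68 [-2.09  2.22] -0.5
3.59 [-2.36  2.71] -0.59
3.5 [-2.57  3.22] -0.68
3.41 [-2.75  3.75] -0.77
3.32 [-2.87  4.3 ] -0.86
3.24 [-2.94  4.79] -0.94
3.17 [-2.97  5.22] -1.01
```

Emit:
{"fn": "carry_out", "kwargs": {
  "plan": [
    [-0.6, 0.5, 0, -0.13, 0],
    [-1.05, 0.9, 0, -0.23, 0],
    [-1.45, 1.3, 0, -0.32, 0],
    [-1.8, 1.75, 0, -0.41, 0],
    [-2.1, 2.2, 0, -0.5, 0],
    [-2.35, 2.7, 0, -0.59, 0],
    [-2.55, 3.2, 0, -0.68, 0],
    [-2.75, 3.75, 0, -0.77, 0],
    [-2.85, 4.3, 0, -0.86, 0],
    [-2.95, 4.8, 0, -0.94, 0],
    [-2.95, 5.2, 0, -1.01, 0],
    [-2.95, 5.2, 0, -1.01, 0],
    [-2.95, 5.2, 0, -1.01, 0]
  ]
}}

```text
clock: 7.0
position: [0.4784, 0.0708, 0.1085]
ee_rot: [-2.186, -2.246, -0.005]
force: [0.3, 0.5, -0.3]
width: 0.001
```

```bash
python3 arc.py 4.18
```

```text
[0.4784 0.0708 0.1085] rel ang 3.171756332183229 yaw err -0.002877383460150984 F [ 0.3  0.5 -0.3] 7.0
4.18 [ 3.01 -5.16] 1.01
```

Emit:
{"fn": "carry_out", "kwargs": {
  "plan": [
    [0, 0, 2, 0, 0],
    [0, 0, 4, 0, 0],
    [0, 0, 4, 0, 0],
    [0.5, -1, 4, 0.2, 0],
    [1, -2, 4, 0.4, 0],
    [1.5, -3, 4, 0.6, 0],
    [2, -4, 4, 0.8, 0],
    [3, -5.2, 4, 1.01, 0],
    [3, -5.2, 4, 1.01, 0],
    [3, -5.2, 4, 1.01, 0],
    [3, -5.2, 4, 1.01, 0],
    [3, -5.2, 4, 1.01, 0]
  ]
}}

```text
clock: 8.2
position: [0.5083, 0.0187, 0.1483]
ee_rot: [-0.831, -3.021, 0.0]
force: [0.3, 0.6, 0.6]
width: 0.008
```

```bash
python3 - <<'E'
from h import *
s,_=arm.get_image("scene");w,_=arm.get_image("top")
b=cv2.resize(s[200:320,310:430],(400,400),interpolation=cv2.INTER_CUBIC)
a=cv2.resize(w[150:240,250:340],(400,400),interpolation=cv2.INTER_CUBIC)
cv2.imwrite("pics/p6.png",np.hstack([a,b])[...,::-1])
E
python3 arc.py 4.18
```

```text
[0.5083 0.0189 0.1484] rel ang 4.180498650760344 yaw err -0.003888158388396512 F [-0.1  0.7  0.1] 8.3
4.18 [0.02 0.04] 0.0
```

View pics/p6.png

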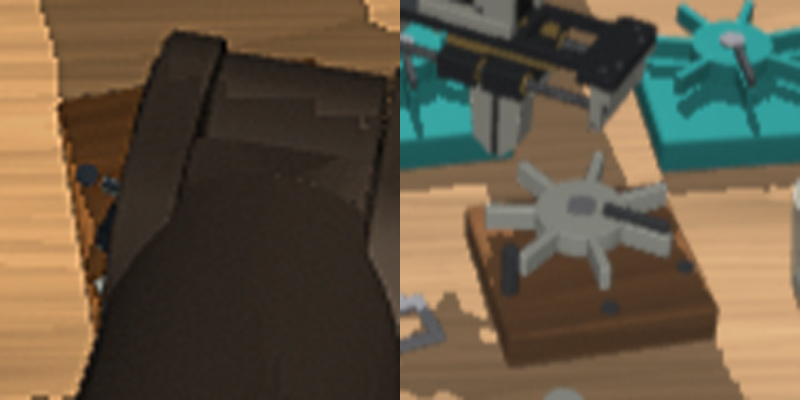

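The ridge now points at the left plug at (685,265), so two clicks are done and two remain. Third click: lower and sweep in one call.

Emit:
{"fn": "carry_out", "kwargs": {
  "plan": [
    [0, 0, -2, 0, 0],
    [0, 0, -4, 0, 0],
    [0, 0, -4, 0, 0],
    [-0.6, 0.5, -4, -0.13, 0],
    [-1.05, 0.9, -4, -0.23, 0],
    [-1.45, 1.3, -4, -0.32, 0],
    [-1.8, 1.75, -4, -0.41, 0],
    [-2.1, 2.2, -4, -0.5, 0],
    [-2.35, 2.7, -4, -0.59, 0],
    [-2.6, 3.2, -4, -0.68, 0],
    [-2.8, 3.75, -4, -0.77, 0],
    [-2.9, 4.3, -4, -0.86, 0],
    [-3, 4.8, -4, -0.94, 0],
    [-3, 5.2, -4, -1.01, 0],
    [-3, 5.2, -4, -1.01, 0],
    [-3, 5.2, -4, -1.01, 0],
    [-3, 5.2, -2, -1.01, 0],
    [-3, 5.2, 0, -1.01, 0],
    [-3, 5.2, 0, -1.01, 0]
  ]
}}

```text
clock: 10.2
position: [0.4796, 0.0706, 0.1504]
ee_rot: [-2.188, -2.246, -0.01]
force: [0.6, 0.0, 0.1]
width: 0.009
```

Emit:
{"fn": "carry_out", "kwargs": {
  "plan": [
    [0.5, -1, 0, 0.2, 0],
    [1, -2, 0, 0.4, 0],
    [1.5, -3, 0, 0.6, 0],
    [2, -4, 0, 0.8, 0],
    [3, -5.2, 0, 1.01, 0],
    [3, -5.2, 0, 1.01, 0],
    [3, -5.2, 0, 1.01, 0],
    [3, -5.2, 0, 1.01, 0],
    [3, -5.2, 0, 1.01, 0]
  ]
}}

```text
clock: 11.1
position: [0.5095, 0.0183, 0.1503]
ee_rot: [-0.833, -3.02, -0.005]
force: [-0.8, -0.7, -0.5]
width: 0.003
```

```bash
python3 - <<'E'
from h import *
s,_=arm.get_image("scene")
cv2.imwrite("pics/p7.png",cv2.resize(s[200:320,310:430],(400,400),interpolation=cv2.INTER_CUBIC)[...,::-1])
E
python3 arc.py 4.18
```

```text
[0.5094 0.0185 0.1503] rel ang 4.198811026819712 yaw err -0.024169352167639158 F [ 0.7  0.5 -0.6] 11.15
4.18 [-0.09  0.08] 0.01
```

View pics/p7.png

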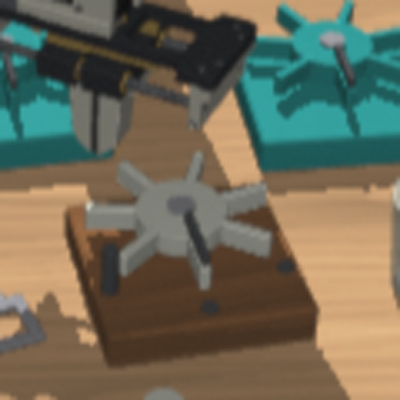

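The ridge is at the middle plug, (210,305), so three clicks are done. Last click: the same sweep, then lift.

Emit:
{"fn": "carry_out", "kwargs": {
  "plan": [
    [-0.1, 0, -2, 0, 0],
    [-0.1, 0, -4.2, 0, 0],
    [-0.1, 0, -4.2, 0, 0],
    [-0.7, 0.5, -4.2, -0.13, 0],
    [-1.15, 0.9, -4.2, -0.23, 0],
    [-1.55, 1.3, -4.2, -0.32, 0],
    [-1.9, 1.75, -4.2, -0.41, 0],
    [-2.2, 2.2, -4.2, -0.5, 0],
    [-2.45, 2.7, -4.2, -0.59, 0],
    [-2.7, 3.2, -4.2, -0.68, 0],
    [-2.9, 3.75, -4.2, -0.77, 0],
    [-3, 4.3, -4.2, -0.86, 0],
    [-3.1, 4.8, -4.2, -0.94, 0],
    [-3.1, 5.2, -4.2, -1.01, 0],
    [-3.1, 5.2, -4.2, -1.01, 0],
    [-3.1, 5.2, -4.2, -1.01, 0],
    [-3.1, 5.2, -2, -1.01, 0],
    [-3.1, 5.2, 0, -1.01, 0],
    [-3.1, 5.2, 0, -1.01, 0]
  ]
}}

```text
clock: 13.05
position: [0.4797, 0.0702, 0.1524]
ee_rot: [-2.192, -2.245, -0.015]
force: [-0.0, -0.6, 0.2]
width: 0.004
```

Emit:
{"fn": "carry_out", "kwargs": {
  "plan": [
    [0, 0, 5, 0, 0],
    [0, 0, 10, 0, 0],
    [0, 0, 15, 0, 0],
    [-5, 5, 15, 0, 0],
    [-8, 10, 15, 0, 0],
    [-8, 15, 15, 0, 0],
    [-8, 20, 15, 0, 0],
    [-8, 25, 15, 0, 0],
    [-8, 30, 15, 0, 0],
    [-8, 35, 15, 0, 0],
    [-8, 35, 15, 0, 0],
    [-8, 35, 15, 0, 0],
    [-8, 35, 15, 0, 0]
  ]
}}

```text
clock: 14.35
position: [0.3997, 0.4198, 0.3016]
ee_rot: [-2.191, -2.246, -0.013]
force: [0.2, -1.5, 0.6]
width: 0.001
```

Run:
```python
from h import *
s,_=arm.get_image("scene");w,d=arm.get_image("top")
b=cv2.resize(s[200:320,310:430],(400,400),interpolation=cv2.INTER_CUBIC)
a=cv2.resize(w[150:240,250:340],(400,400),interpolation=cv2.INTER_CUBIC)
cv2.imwrite("pics/p8.png",np.hstack([a,b])[...,::-1])
P=cloud("top",d);A=np.array([.54,.0727]);r=np.hypot(P[...,0]-A[0],P[...,1]-A[1])
m=(P[...,2]>.058)&(r<.066)
q=P[m][:,:2].mean(0)-A;print("ridge ang",np.arctan2(q[1],q[0]),m.sum(),"pin",np.arctan2(.0197-.0727,.598-.54))
t=np.load("top0.npz")["im"];x=cv2.absdiff(t,w).max(-1)>40
for n,(u,v,h) in dict(tumbler=(222,193,18),opener=(352,195,28),tray=(506,260,45),tub=(130,233,32),pot=(183,132,24),feed=(311,107,16)).items():
    print(n,x[v-h:v+h,u-h:u+h].mean().round(3))
print(arm.observe()["position"],arm.observe()["force"])
```

```text
ridge ang -0.7063006339158114 73 pin -0.7403835476229219
tumbler 0.035
opener 0.0
tray 0.0
tub 0.252
pot 0.152
feed 0.0
[0.40017227 0.41857587 0.30225701] [ 0.07809534 -0.63108547  0.48241535]
```

View pics/p8.png

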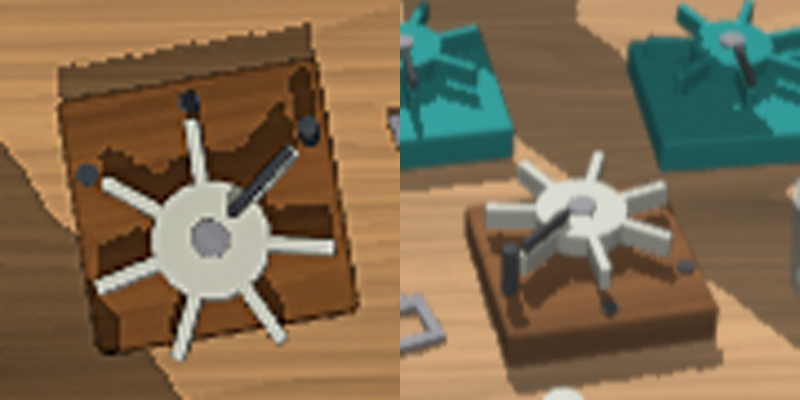

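The ridge lobe points at the pin and is clicked in. The pixel changes at the tub and pot fit the arm and its shadow, as it never went near them.

```bash
python3 -c "
from cell import arm
print(arm.sign_off())"
```

```text
the job is handed in; nothing more can be done
None
```

I turned the brown dial's white wheel four clicks clockwise with the shut fingertips, and the ridge lobe now points at the pin in the right-hand hole. The job was handed in at about 14.5 s on the robot's clock.

- **Wheel:** the last top view puts the ridge at -0.71 rad and the pin at -0.74 rad, within the 0.2 rad allowed. The other lobes line up with the holes again, so it is clicked in. I saw no overshoot in the pictures.
- **Forces:** the forces read at the end of each move stayed below about 2 N.
- **Robot:** it is parked clear, with the hand about 0.35 m from the dial and 0.30 m up.
- **Bystanders:** the picture comparison showed no change at the opener, tray and feed bottle, and 3.5% of pixels at the tumbler. It did show changes around the tub (25%) and the potplant (15%). I put those down to the parked arm and its shadow, since the arm only passed high and to one side of them. I did not measure their positions again.

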